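# Sort setters by drop-through gauge

### The job

Sort the three steel setters by size with the drop-through gauge: try each one by feel in the bores and let it drop through the tightest bore it fits, so that each of the three compartments ends up with one setter in it. A thin setter also falls through a wider bore and cannot be got back, so mind the order; leave the jar, the tape and the hammer where they are.

Things in the scene. Friction and masses are not known exactly. Their poses are not given: they have to be found in the camera images.
- setter_a_mid (a point): the thickest of three loose plain steel setters (round rods, same diameter from end to end, 24 mm in diameter, 65 mm long, about 230 g) standing upright on the bench; the point is at its centre, half-way up (32.5 mm above its foot), z along the rod
- setter_b_mid (a point): the middle of three loose plain steel setters (round rods, same diameter from end to end, 20 mm in diameter, 65 mm long, about 160 g) standing upright on the bench; the point is at its centre, half-way up (32.5 mm above its foot), z along the rod
- setter_c_mid (a point): the thinnest of three loose plain steel setters (round rods, same diameter from end to end, 16 mm in diameter, 65 mm long, about 100 g) standing upright on the bench; the point is at its centre, half-way up (32.5 mm above its foot), z along the rod
- bore_left (a point): centre of the bore mouth at the +y end of the gauge, on the top face of its steel bush, 97 mm above the bench; z up along the bore, y along the row of bores (70 mm apart). Straight bore 16 mm long, no lead-in, 18, 22 or 26 mm in diameter: one of each size in the row, the order changes and is not told. A setter fits a bore at least 2 mm wider than itself; a narrower one stops it at the mouth
- bore_mid (a point): centre of the bore mouth at the middle of the gauge, on the top face of its steel bush, 97 mm above the bench; z up along the bore, y along the row of bores (70 mm apart). Straight bore 16 mm long, no lead-in, 18, 22 or 26 mm in diameter: one of each size in the row, the order changes and is not told. A setter fits a bore at least 2 mm wider than itself; a narrower one stops it at the mouth
- bore_right (a point): centre of the bore mouth at the -y end of the gauge, on the top face of its steel bush, 97 mm above the bench; z up along the bore, y along the row of bores (70 mm apart). Straight bore 16 mm long, no lead-in, 18, 22 or 26 mm in diameter: one of each size in the row, the order changes and is not told. A setter fits a bore at least 2 mm wider than itself; a narrower one stops it at the mouth
- gauge: the sorting gauge, fixed: aluminium box 84 x 220 x 93 mm (x, y, z), clear front and back; its top plate carries three steel bushes (58 mm outer diameter, 4 mm proud). Under each bore is a closed compartment, 75 mm clear height, floor 6 mm above the bench: a setter let go in a bore it fits drops in and cannot be got back. Origin at the centre of its underside, y along the row of bores
- jar: bystander: small amber jar, 44 mm in diameter, 65 mm high, origin at the centre of its underside
- tape: bystander: roll of paper tape lying flat, 90 mm in diameter, 22 mm high, origin at the centre of its underside
- hammer: bystander: hammer lying on the bench, about 0.26 m long, handle towards its -x; origin on the bench under it
Mind the look-alikes: they are no part of the job. Leave any purple look-alike of the part that bears setter_a_mid alone.

How it is judged:
By the outcome, as a careful person would: the job done as asked, in the order asked, and still so for the second after the job is handed in, with the robot touching nothing.
It also fails if it takes over 72 s, if anything falls off the work surface, if the arm or the gripper's body presses on something with over 40 N, if the wrist force passes 120 N, or if a joint passes its speed limit or range.

### The arm

A 7-joint arm with a two-finger parallel gripper is mounted at the origin on the work surface. World frame = base frame: x ahead of the robot, y to its left, z up, the work surface at z = 0. Lengths are in mm, angles in rad, forces in N, time in s.
With the tool pointing down it reaches from about 425 to 875 mm from the base axis. Payload 4.7 kg.
Tool frame: the origin (TCP) lies on the centre line of the jaws, within the pads' length; the fingertips stand 22 mm ahead of it and the grasp point (between the pads) lies 3 mm ahead of it; z points along the fingers, y is the direction in which the jaws open and shut (so a half turn about z gives the same grasp; the last joint's range is limited). The gripper opens to 85 mm and grips with 20 to 120 N. Pads are 22 mm wide; open, the fingers measure 114 mm over their backs; the gripper's body (76 mm by 85 mm) begins 54 mm behind the grasp point. The pads swing forward as they close: fully open they stand 13 mm farther back than shut.
Start: joints at [-1.111, 0.321, -0.07, 1.45, 0.023, 1.371, -0.057], TCP at [280.294, 586.479, 253.349] pointing down, gripper open.
Joint ranges: [-2.86, 2.86], [-0.3, 2.09], [-1.38, 1.24], [0.06, 2.45], [-1.56, 4.7], [0.09, 2.05], [-2.69, 2.69]. Speed limits (rad/s): [2.57, 2.57, 3.14, 3.14, 3.14, 3.14, 3.14].

### API

Orientations are given as a unit quaternion [w, x, y, z].
In Python, from workcell import r gives the robot as it stands.
- The arm moves only by the tool move_arm, never from a script. Its argument "plan" is a list of rows, each a list of 3 entries, a list of its own where there are three numbers: the shift along the world's x, y, z in mm, then the turn, a rotation vector about the world's x, y, z in degrees, then the opening, from 0 (shut) to 1 (fully open). A call has 1 to 12 rows; each row shifts and turns the pose as measured when the row begins; what a row does not reach is not made up. A row lasts 1/8 s, in which the tool goes at most 62.5 mm and 10.7 degrees, less where a joint would pass 70% of its speed; a pose out of reach is approached as far as the arm can. A call is refused whole if a number of a shift passes 62.5 or a number of a turn 10.7, either way. A call with a gripper value outside its range is refused whole. The fingers move at their own pace and stop on an object; the grip force is fixed at half the most. Time passes only in rows, so rows that do not move let the fingers close. It gives the time, the measured TCP pose, the force and the opening at its end, in the units of the state.
- r.get_state(): the state, without advancing time (a new reading comes with each control period).
- r.read_camera(name): name is "side" or "top" or "wrist"; returns a dict with "image" (480x640x3 uint8, red, green, blue), "K" (3x3 intrinsics, pixels), "eye" and "rotation" of the camera in the world; the wrist camera has in their place "T_tool_cam" (4x4, takes a point from camera to tool coordinates, whose origin is the TCP and whose axes are the flange's). Camera axes: x right, y up, looking along -z (the intrinsics and any distortion apply to the point x, -y, -z); pixel columns grow to the right and rows downward; lengths in mm; the calibration is good to about 2 mm. A picture is of the moment at which its call begins: read the wrist's pose just before it. There is no depth.
- r.hand_in(): hands the job in, once; it reports no verdict.
The state is a dict: "time_s": time; "joint_positions": joint angles; "joint_velocities": joint speeds; "tau": joint torques, N m; "tool_pos": TCP position; "eef_rot": TCP orientation; "wrist_force": force on the tool from outside, world axes, zero at the start; "ft_torque": the same for the moment, N m; "width": finger opening in mm.
Only numpy, scipy, OpenCV 4.12 (cv2) and the standard library are available. Lean on these libraries where they do the work, as an engineer would, in place of code of your own. Each camera call takes 0.05 s, during which the arm holds its last target.

## Working session

There is one attempt and no reset: what is moved stays moved. The work goes in short steps, Python scripts to look and compute and a tool call to move; the robot and the scene stay as the last step left them, time stands still between calls to the robot, and variables do not carry over. Pictures are saved under pics/ and viewed, and the job is handed in when it is done.

Besides the shell and the picture viewer there is one more tool, called as name(argument=value, ...), one argument or row to a line, values as JSON. move_arm: Moves the arm, as the interface text tells. Its arguments: {"type":"object","properties":{"plan":{"type":"array"}},"required":["plan"]}

```bash
mkdir -p pics; ls; cat > h.py <<'E'
from workcell import r
import numpy as np, cv2
def grab(n,f):
    c=r.read_camera(n); cv2.imwrite('pics/'+f,c['image'][:,:,::-1]); np.savez('pics/'+f[:-4]+'.npz',**{k:np.array(v) for k,v in c.items() if v is not None}); return c
E
python3 - <<'E'
from h import *
print(r.get_state())
for n in ['side','top']:
    c=grab(n,n+'0.png'); print({k:v for k,v in c.items() if k!='image'})
E
```

```text
pics
{'time_s': 0.0, 'joint_positions': array([-1.11088585,  0.32181902, -0.07008733,  1.45169231,  0.02263337,
        1.37078522, -0.05692085]), 'joint_velocities': array([ 0.00060154, -0.0006286 , -0.00094459, -0.00219925,  0.00113452,
        0.00198442, -0.00069023]), 'tau': array([-3.89625975e-04, -4.93580997e+01, -3.82879162e-01, -3.14333224e+01,
        1.27617409e-02,  1.13124191e-02,  4.57777816e-08]), 'tool_pos': array([280.10884146, 585.99528351, 252.21738105]), 'eef_rot': array([-1.47668686e-04,  2.21054436e-01,  9.75261000e-01, -9.47019415e-04]), 'wrist_force': array([ 0.34604574, -0.26822105, -0.29990638]), 'ft_torque': array([0.00981115, 0.02034189, 0.03640466]), 'width': 85.51028559383138}
{'K': array([[435.72367641,   0.        , 329.89985038],
       [  0.        , 435.72367641, 232.05157309],
       [  0.        ,   0.        ,   1.        ]]), 'eye': array([328.14221878, 523.86665305, 525.64232086]), 'rotation': array([-0.17394376, -0.0982847 ,  0.464821  ,  0.86256891])}
{'K': array([[448.26992458,   0.        , 322.68401591],
       [  0.        , 448.26992458, 248.78199899],
       [  0.        ,   0.        ,   1.        ]]), 'eye': array([ 394.10934273,  -82.04859767, 1109.24732038]), 'rotation': array([ 0.70665508,  0.06262085, -0.06881314, -0.70141427])}
```

View pics/side0.png

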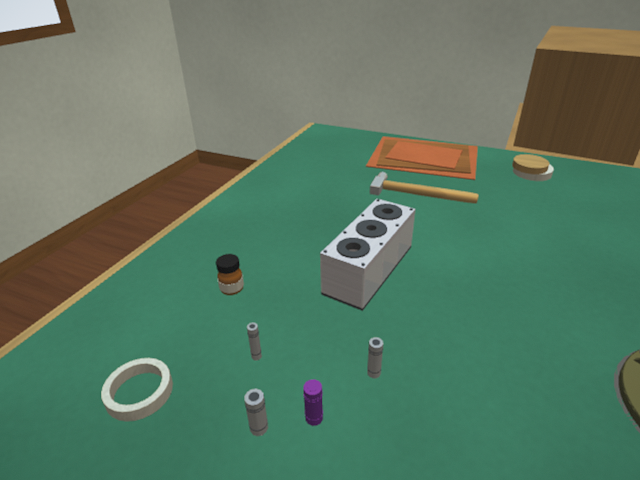

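View pics/top0.png

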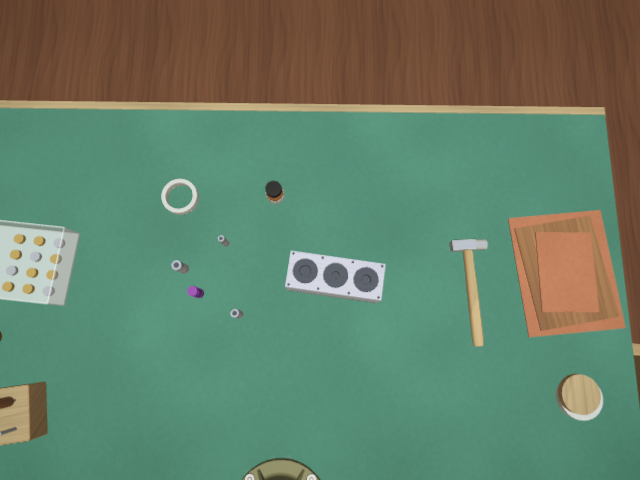

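```bash
cat >> h.py <<'E'
from scipy.spatial.transform import Rotation as R
def Q(q): return R.from_quat([q[1],q[2],q[3],q[0]]).as_matrix()
def load(f): 
    d=np.load('pics/'+f+'.npz'); return {k:d[k] for k in d.files}
def cam(c):
    if 'eye' in c: return c['eye'],Q(c['rotation']) if c['rotation'].shape==(4,) else c['rotation']
def ray(c,E,M,u,v):
    K=c['K']; d=np.array([(u-K[0,2])/K[0,0],-(v-K[1,2])/K[1,1],-1.]); return M@d
def onplane(c,E,M,u,v,z):
    d=ray(c,E,M,u,v); return E+d*(z-E[2])/d[2]
def proj(c,E,M,p):
    q=M.T@(np.array(p)-E); K=c['K']; return np.array([K[0,2]+K[0,0]*q[0]/-q[2],K[1,2]+K[1,1]*-q[1]/-q[2]])
def wristcam(c,s):
    T=c['T_tool_cam']; Rt=Q(s['eef_rot']); return s['tool_pos']+Rt@T[:3,3],Rt@T[:3,:3]
E
python3 - <<'E'
from h import *
t=load('top0');E,M=cam(t)
for n,u,v,z in [('big top',177,265,65),('med',235,313,65),('thin',222,238.5,65),('purple',194,291,65),('bl',305,271,97),('bm',335.5,275,97),('br',366,280,97),('jar',274,187,65),('tape',179.5,196,22),('hamhead',468,244,10)]:
    print(n,onplane(t,E,M,u,v,z).round())
s=load('side0');E,M=cam(s)
for n,u,v,z in [('big',255,396,65),('thin',253,327,65),('med',376,342,65),('purple',313,385,65),('b',353,247,97),('b',371,228,97),('b',387,211,97),('base left bottom',322,294,0),('jar',228,262,65)]:
    print(n,onplane(s,E,M,u,v,z).round())
i=s['image']
cv2.imwrite('pics/side0c.png',cv2.resize(i[190:450,200:430,::-1],None,fx=2.3,fy=2.3,interpolation=cv2.INTER_CUBIC))
E
```

```text
big top [549. 251.  65.]
med [439. 110.  65.]
thin [614. 149.  65.]
purple [489. 208.  65.]
bl [533. -50.  97.]
bm [ 524. -120.   97.]
br [ 513. -189.   97.]
jar [743.  29.  65.]
tape [731. 270.  22.]
hamhead [ 616. -455.   10.]
big [548. 252.  65.]
thin [611. 152.  65.]
med [438. 111.  65.]
purple [489. 210.  65.]
b [532. -48.  97.]
b [ 523. -117.   97.]
b [ 514. -186.   97.]
base left bottom [579. -18.   0.]
jar [734.  35.  65.]
```

View pics/side0c.png

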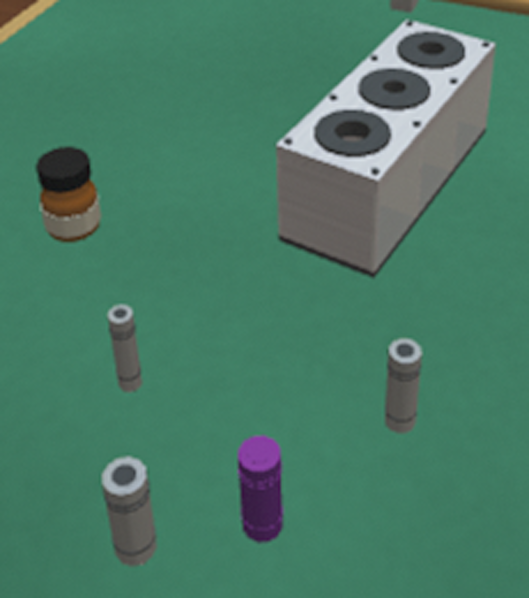

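move_arm(
  plan=[
    [[30,-37,0],[0,0,3],1],
    [[30,-37,0],[0,0,3],1],
    [[30,-37,0],[0,0,3],1],
    [[30,-37,0],[0,0,3],1],
    [[30,-37,0],[0,0,3],1],
    [[30,-37,-5],[0,0,3],1],
    [[30,-37,-5],[0,0,3],1],
    [[30,-37,-5],[0,0,3],1],
    [[30,-37,0],[0,0,2],1],
    [[0,0,0],[0,0,0],1],
  ],
)

```text
time_s: 1.35
tool_pos: [553.0, 239.0, 231.2]
eef_rot: [-0.003, -0.013, 1.0, -0.005]
wrist_force: [-0.8, 0.9, -0.3]
width: 85.1
```

```bash
cat >> h.py <<'E'
def wgrab(f):
    s=r.get_state(); c=r.read_camera('wrist'); cv2.imwrite('pics/'+f+'.png',c['image'][:,:,::-1])
    E_,M_=wristcam(c,s); np.savez('pics/'+f+'.npz',image=c['image'],K=c['K'],E=E_,M=M_,pos=s['tool_pos'],q=s['eef_rot']); return s,c,E_,M_
def yaw(s): 
    y=Q(s['eef_rot'])[:,1]; return np.degrees(np.arctan2(y[1],y[0]))
E
python3 - <<'E'
from h import *
s,c,E,M=wgrab('w1'); print(s['tool_pos'],yaw(s),Q(s['eef_rot'])[:,2],s['time_s'],c['K'],c['T_tool_cam'],[k for k in c])
print(proj(c,E,M,[549,251,65]))
E
```

```text
[553.02994185 238.95191911 231.16078629] 91.48770147456807 [-0.00543086 -0.00974828 -0.99993774] 1.35 [[429.28896301   0.         315.61626643]
 [  0.         429.28896301 243.21321993]
 [  0.           0.           1.        ]] [[ 8.83036253e-04  9.49447906e-01  3.13923389e-01  7.89399893e+01]
 [ 9.99999260e-01 -5.75639036e-04 -1.07190587e-03 -3.84900409e-01]
 [-8.37012222e-04  3.13924103e-01 -9.49447712e-01 -1.19851809e+02]
 [ 0.00000000e+00  0.00000000e+00  0.00000000e+00  1.00000000e+00]] ['image', 'K', 'T_tool_cam']
[335.7047906  217.88485447]
```

View pics/w1.png

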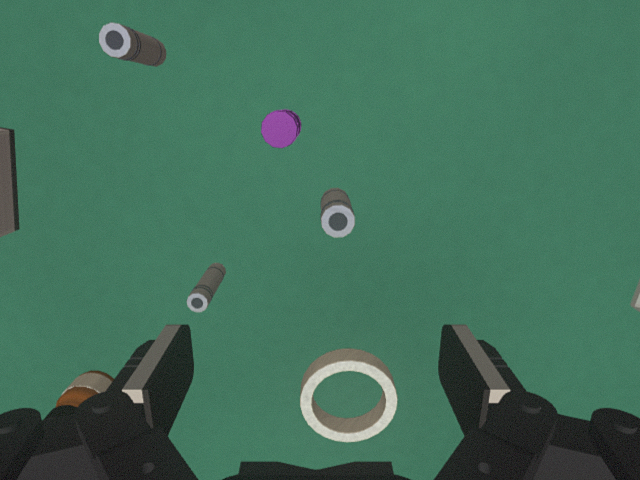

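```bash
python3 - <<'E'
from h import *
d=load('w1');E,M=d['E'],d['M'];hsv=cv2.cvtColor(d['image'],cv2.COLOR_RGB2HSV)
mask=((hsv[...,1]<40)&(hsv[...,2]>130)).astype(np.uint8)
cs,_=cv2.findContours(mask,cv2.RETR_EXTERNAL,cv2.CHAIN_APPROX_NONE)
for k in cs:
    if 150<cv2.contourArea(k)<3000:
        e=cv2.fitEllipse(k); u,v=e[0]; p=onplane(d,E,M,u,v,65); 
        w=[onplane(d,E,M,*x,65)[:2] for x in k[:,0,:].astype(float)]; (cc,rr)=cv2.minEnclosingCircle(np.array(w,np.float32))
        print(np.round(e[0],1),np.round(e[1],1),p.round(1),'circle',np.round(cc,1),round(2*rr,1))
E
```

```text
[496.9 394.5] [12.5 21.7] [688.9 384.   65. ] circle [689.8 385.7] 18.7
[134.2 394.6] [12.5 21.4] [698.6  96.8  65. ] circle [699.5  95.3] 18.4
[196.7 302.3] [17.5 20.3] [616.  151.4  65. ] circle [615.9 151.3] 15.4
[337.6 220.8] [31.6 33. ] [551.  252.4  65. ] circle [551.2 252.4] 23.5
[114.1  39.5] [29.4 34.8] [440.7 111.3  65. ] circle [440.8 111.4] 19.5
```

move_arm(
  plan=[
    [[-2,7,-30],[0.6,-0.3,-1.5],1],
    [[0,6,-30],[0,0,0],1],
    [[0,0,-40],[0,0,0],1],
    [[0,0,0],[0,0,0],1],
  ],
)

```text
time_s: 1.9
tool_pos: [545.3, 261.1, 128.4]
eef_rot: [-0.002, -0.005, 1.0, 0.003]
wrist_force: [-0.4, -0.4, 0.4]
width: 85.1
```

```bash
cat >> h.py <<'E'
def st():
    s=r.get_state(); print('t',s['time_s'],'p',s['tool_pos'].round(2),'yaw',round(yaw(s),2),'z',Q(s['eef_rot'])[:,2].round(4),'F',s['wrist_force'].round(1),'w',round(s['width'],2)); return s
def rings(f,z=65,lo=150,sat=40,val=130):
    d=load(f);E,M=d['E'],d['M'];hsv=cv2.cvtColor(d['image'],cv2.COLOR_RGB2HSV)
    mask=((hsv[...,1]<sat)&(hsv[...,2]>val)).astype(np.uint8)
    cs,_=cv2.findContours(mask,cv2.RETR_EXTERNAL,cv2.CHAIN_APPROX_NONE)
    for k in cs:
        if lo<cv2.contourArea(k)<9000:
            w=[onplane(d,E,M,*x,z)[:2] for x in k[:,0,:].astype(float)]; (cc,rr)=cv2.minEnclosingCircle(np.array(w,np.float32))
            print(k[:,0].mean(0).round(),'circle',np.round(cc,1),round(2*rr,1))
E
python3 - <<'E'
from h import *
st();wgrab('w2');rings('w2')
E
```

```text
t 1.9 p [545.32 261.13 128.38] yaw 90.52 z [-0.0037  0.0061 -1.    ] F [-0.4 -0.4  0.4] w 85.06
[324. 462.] circle [651.6 266.9] 31.4
[497. 394.] circle [607.8 355.6] 12.1
[134. 394.] circle [608.7 169. ] 12.0
[296. 292.] circle [550.9 252.3] 23.4
```

View pics/w2.png

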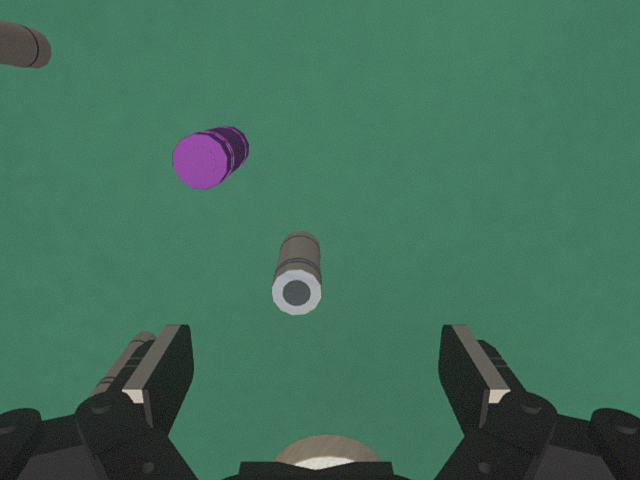

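move_arm(
  plan=[
    [[5,-8,-10],[-0.3,-0.2,-0.4],1],
    [[0,0,0],[0,0,0],1],
    [[0,0,0],[0,0,0],1],
  ],
)

```text
time_s: 2.33
tool_pos: [554.6, 255.4, 125.0]
eef_rot: [0.005, -0.001, 1.0, 0.003]
wrist_force: [-0.2, 0.7, 0.2]
width: 85.6
```

```bash
python3 - <<'E'
from h import *
st()
E
```

```text
t 2.325 p [554.55 255.45 125.03] yaw 90.15 z [ 0.0105  0.0067 -0.9999] F [-0.2  0.7  0.2] w 85.62
```

move_arm(
  plan=[
    [[-4,-3,-30],[0.2,0.5,0],1],
    [[0,0,-25],[0,0,0],1],
    [[0,0,0],[0,0,0],1],
  ],
)

```text
time_s: 2.7
tool_pos: [552.5, 253.2, 72.2]
eef_rot: [0.003, -0.001, 1.0, 0.007]
wrist_force: [0.1, 0.2, 0.1]
width: 85.5
```

```bash
python3 - <<'E'
from h import *
st();st()
wgrab('w3')
st();rings('w3')
E
```

```text
t 2.7 p [552.47 253.17  72.18] yaw 90.11 z [ 0.0066  0.0132 -0.9999] F [0.1 0.2 0.1] w 85.45
t 2.7 p [552.47 253.17  72.18] yaw 90.11 z [ 0.0066  0.0132 -0.9999] F [0.1 0.2 0.1] w 85.45
t 2.75 p [553.43 253.53  73.53] yaw 90.11 z [ 0.0088  0.0143 -0.9999] F [-0.5  0.6  0.4] w 85.26
[497. 394.] circle [572.8 318.4] 8.4
[134. 394.] circle [571.8 188.8] 8.1
[313. 341.] circle [550.7 252.2] 23.4
```

move_arm(
  plan=[
    [[-2,-1,-17],[-0.8,0.5,0],1],
    [[0,0,0],[0,0,0],1],
  ],
)

```text
time_s: 3.0
tool_pos: [552.6, 253.2, 57.8]
eef_rot: [0.001, -0.001, 1.0, 0.001]
wrist_force: [-0.5, -0.1, 0.4]
width: 85.4
```

```bash
python3 - <<'E'
from h import *
st()
E
```

```text
t 3.0 p [552.59 253.21  57.77] yaw 90.11 z [ 0.0025  0.0011 -1.    ] F [-0.5 -0.1  0.4] w 85.35
```

move_arm(
  plan=[
    [[-2,-1,-3],[0,0.1,0],1],
    [[0,0,0],[0,0,0],0.2],
    [[0,0,0],[0,0,0],0],
    [[0,0,0],[0,0,0],0],
    [[0,0,0],[0,0,0],0],
    [[0,0,0],[0,0,0],0],
  ],
)

```text
time_s: 3.75
tool_pos: [551.6, 252.6, 56.3]
eef_rot: [0.002, -0.001, 1.0, 0.001]
wrist_force: [-0.5, 0.9, -1.2]
width: 22.4
```

```bash
python3 - <<'E'
from h import *
st(); wgrab('w4')
E
```

```text
t 3.75 p [551.62 252.58  56.25] yaw 90.11 z [ 0.0033  0.0024 -1.    ] F [-0.5  0.9 -1.2] w 22.43
```

View pics/w4.png

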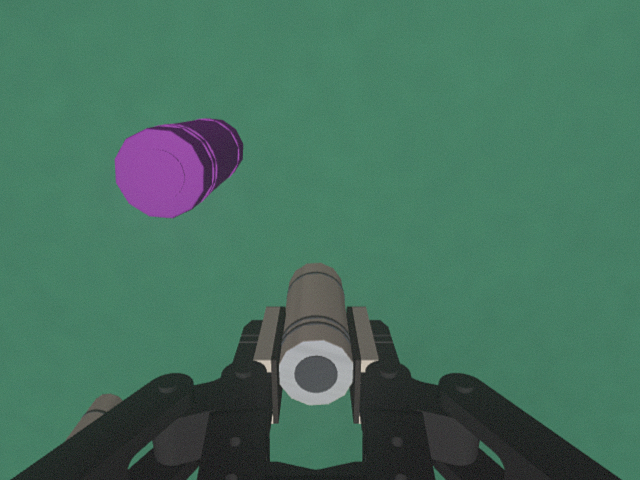

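move_arm(
  plan=[
    [[0,0,45],[0,0,0],0],
    [[0,0,50],[0,0,0],0],
    [[0,-30,40],[0,0,0],0],
    [[0,-40,0],[0,0,0],0],
    [[-5,-40,0],[0,0,0],0],
    [[-5,-40,0],[0,0,0],0],
    [[-5,-40,0],[0,0,0],0],
    [[-5,-30,0],[0,0,0],0],
    [[0,-20,0],[0,0,0],0],
    [[0,0,0],[0,0,0],0],
  ],
)

```text
time_s: 5.05
tool_pos: [524.0, 4.8, 189.1]
eef_rot: [-0.004, -0.002, 1.0, -0.0]
wrist_force: [-0.9, -0.0, -3.1]
width: 22.4
```

```bash
python3 - <<'E'
from h import *
st(); wgrab('w5')
E
```

```text
t 5.05 p [523.98   4.84 189.12] yaw 90.2 z [-7.4e-03 -8.0e-04 -1.0e+00] F [-0.9 -0.  -3.1] w 22.43
```

View pics/w5.png

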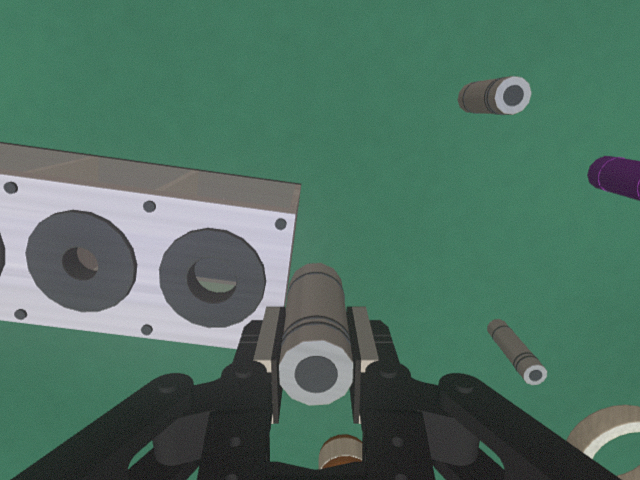

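```bash
cat >> h.py <<'E'
def bushes(f,lo=2000):
    d=load(f);E,M=d['E'],d['M'];hsv=cv2.cvtColor(d['image'],cv2.COLOR_RGB2HSV)
    mask=((hsv[...,2]<100)&(hsv[...,1]<60)).astype(np.uint8)
    cs,h=cv2.findContours(mask,cv2.RETR_CCOMP,cv2.CHAIN_APPROX_NONE)
    for k in cs:
        if cv2.contourArea(k)>lo and len(k)>50:
            x,y,w,hh=cv2.boundingRect(k)
            if x<=1 or y<=1 or x+w>=639 or y+hh>=479: continue
            p=np.array([onplane(d,E,M,*q,97)[:2] for q in k[:,0,:].astype(float)],np.float32)
            (cc,a,_)=cv2.fitEllipse(p); print((x,y,w,hh),'centre',np.round(cc,2),'axes',np.round(a,1))
E
python3 - <<'E'
from h import *
bushes('w5')
d=load('w4');print('A top rel tcp',onplane(d,d['E'],d['M'],316,373,65)-d['pos']); rings('w4',65)
d=load('w5');print('A top rel tcp',onplane(d,d['E'],d['M'],316,373,d['pos'][2]+8.75)-d['pos'])
E
```

```text
(267, 324, 97, 147) centre [620.16   4.62] axes [ 55.8 110.2]
(160, 228, 106, 99) centre [534.88 -50.5 ] axes [55.6 56.7]
(26, 210, 111, 101) centre [ 525.61 -118.87] axes [55.6 57.3]
A top rel tcp [-0.84189659 -0.10013119  8.74606559]
[316. 372.] circle [550.8 252.3] 23.5
A top rel tcp [-0.72778614 -0.07468533  8.75      ]
```

move_arm(
  plan=[
    [[6,-27,0],[0,-0.4,0],0],
    [[5,-24,0],[0,0,0],0],
    [[0,0,0],[0,0,0],0],
    [[0,0,0],[0,0,0],0],
  ],
)

```text
time_s: 5.6
tool_pos: [535.1, -37.4, 187.7]
eef_rot: [-0.001, -0.008, 1.0, 0.002]
wrist_force: [0.4, 0.1, -3.1]
width: 22.6
```

```bash
python3 - <<'E'
from h import *
st(); wgrab('w6'); bushes('w6')
E
```

```text
t 5.6 p [535.13 -37.4  187.7 ] yaw 90.89 z [-0.0028  0.0035 -1.    ] F [ 0.4  0.1 -3.1] w 22.55
(267, 324, 98, 148) centre [630.92 -35.9 ] axes [ 55.9 109.4]
(100, 187, 112, 105) centre [ 525.72 -119.54] axes [55.6 56.7]
```

View pics/w6.png

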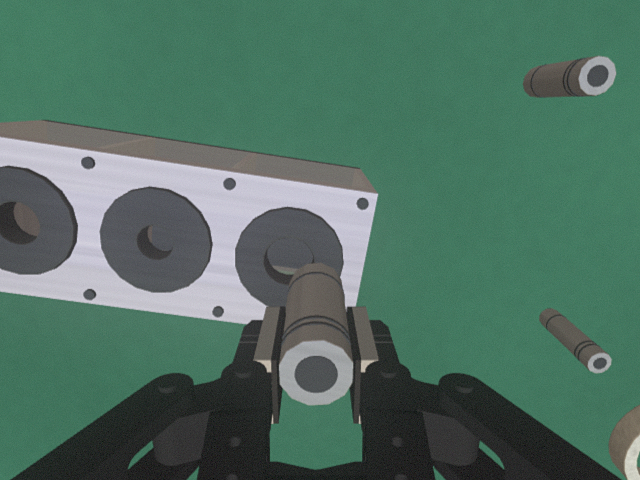

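move_arm(
  plan=[
    [[1,-12,-8],[-0.2,-0.2,-0.8],0],
    [[0,0,-10],[0,0,0],0],
    [[0,0,0],[0,0,0],0],
  ],
)

```text
time_s: 6.02
tool_pos: [535.7, -48.1, 167.9]
eef_rot: [-0.0, -0.002, 1.0, 0.0]
wrist_force: [-0.2, 0.2, -2.0]
width: 22.2
```

```bash
python3 - <<'E'
from h import *
st()
E
```

```text
t 6.025 p [535.7  -48.06 167.89] yaw 90.22 z [-1.e-04  2.e-04 -1.e+00] F [-0.2  0.2 -2. ] w 22.25
```

move_arm(
  plan=[
    [[0,-2.3,-5],[0,0,0],0],
    [[0,0,-4],[0,0,0],0],
    [[0,0,0],[0,0,0],0],
  ],
)

```text
time_s: 6.4
tool_pos: [535.7, -50.3, 158.1]
eef_rot: [-0.0, -0.002, 1.0, 0.0]
wrist_force: [-0.5, -0.3, -2.2]
width: 22.9
```

```bash
python3 - <<'E'
from h import *
st(); wgrab('w7')
E
```

```text
t 6.4 p [535.66 -50.29 158.15] yaw 90.23 z [-3.e-04  3.e-04 -1.e+00] F [-0.5 -0.3 -2.2] w 22.89
```

View pics/w7.png

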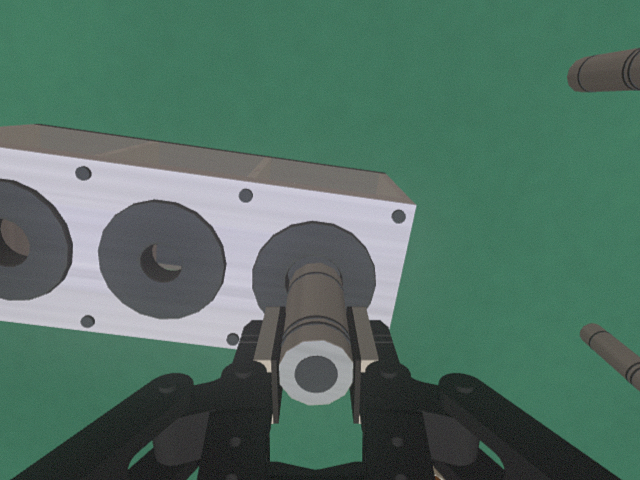

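move_arm(
  plan=[
    [[0,0,-3],[0,0,0],0],
    [[0,0,-3],[0,0,0],0],
    [[0,0,-2],[0,0,0],0],
  ],
)

```text
time_s: 6.82
tool_pos: [536.2, -50.3, 150.4]
eef_rot: [0.001, -0.002, 1.0, 0.0]
wrist_force: [0.0, 0.9, -2.9]
width: 22.4
```

```bash
python3 - <<'E'
from h import *
st()
E
```

```text
t 6.825 p [536.21 -50.28 150.39] yaw 90.23 z [ 1.2e-03  4.0e-04 -1.0e+00] F [ 0.   0.9 -2.9] w 22.43
```

move_arm(
  plan=[
    [[0,0,-3],[0,0,0],0],
    [[0,0,-3],[0,0,0],0],
    [[0,0,-2],[0,0,0],0],
  ],
)

```text
time_s: 7.2
tool_pos: [536.2, -50.2, 141.8]
eef_rot: [0.001, -0.002, 1.0, 0.0]
wrist_force: [0.2, 0.9, -2.5]
width: 22.5
```

```bash
python3 - <<'E'
from h import *
st(); wgrab('w8')
E
```

```text
t 7.2 p [536.17 -50.23 141.77] yaw 90.24 z [ 1.1e-03  4.0e-04 -1.0e+00] F [ 0.2  0.9 -2.5] w 22.52
```

View pics/w8.png

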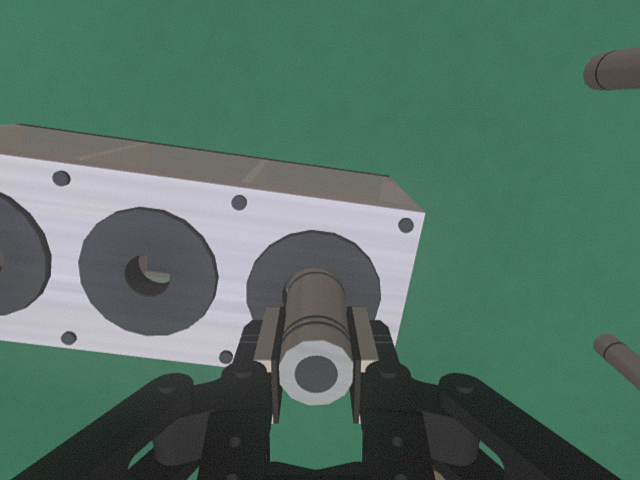

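move_arm(
  plan=[
    [[0,0,0],[0,0,0],0.5],
    [[0,0,0],[0,0,0],0.6],
    [[0,0,0],[0,0,0],0.6],
    [[0,0,10],[0,0,0],1],
    [[0,0,20],[0,0,0],1],
    [[0,0,0],[0,0,0],1],
  ],
)

```text
time_s: 8.0
tool_pos: [537.8, -50.4, 175.3]
eef_rot: [0.003, -0.002, 1.0, 0.0]
wrist_force: [-0.5, -0.6, 0.5]
width: 85.4
```

```bash
python3 - <<'E'
from h import *
st(); wgrab('w9'); bushes('w9')
E
```

```text
t 8.0 p [537.79 -50.42 175.29] yaw 90.23 z [ 5.2e-03  4.0e-04 -1.0e+00] F [-0.5 -0.6  0.5] w 85.39
(257, 207, 115, 108) centre [534.97 -51.39] axes [55.7 56.5]
(115, 187, 118, 111) centre [ 525.72 -119.69] axes [55.7 56.8]
```

View pics/w9.png

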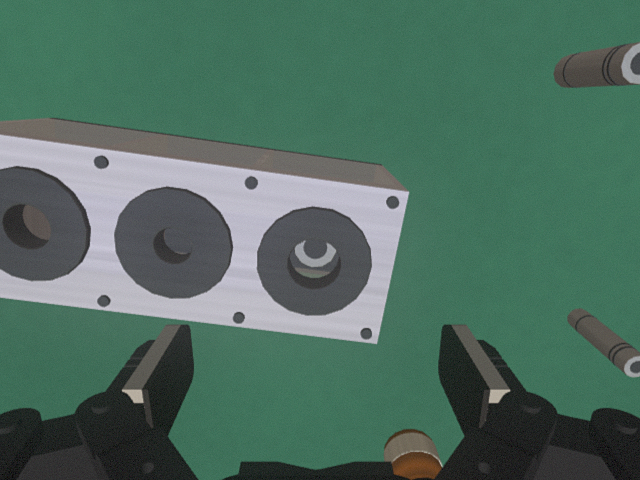

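move_arm(
  plan=[
    [[-15,25,0],[0,0.3,0],1],
    [[-20,32,0],[0,0,0],1],
    [[-20,32,0],[0,0,0],1],
    [[-20,32,-10],[0,0,0],1],
    [[-11,18,-20],[0,0,0],1],
    [[0,0,0],[0,0,0],1],
    [[0,0,0],[0,0,0],1],
  ],
)

```text
time_s: 8.93
tool_pos: [446.7, 90.5, 140.7]
eef_rot: [-0.003, -0.001, 1.0, -0.001]
wrist_force: [0.2, 0.2, 0.2]
width: 85.5
```

```bash
python3 - <<'E'
from h import *
st(); wgrab('w10'); rings('w10')
E
```

```text
t 8.925 p [446.71  90.51 140.68] yaw 90.12 z [-0.0052 -0.0015 -1.    ] F [0.2 0.2 0.2] w 85.51
[497. 394.] circle [518.6 189.9] 12.8
[134. 394.] circle [519.3  -8.8] 13.3
[ 39. 401.] circle [525.3 -58.2] 51.6
[358. 259.] circle [440.1 110.7] 19.4
```

View pics/w10.png

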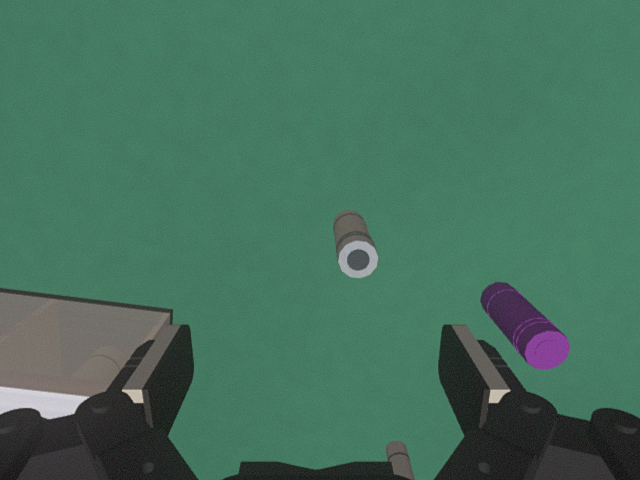

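move_arm(
  plan=[
    [[-3,10,-20],[0.1,-0.3,0],1],
    [[-2,9,-25],[0,0,0],1],
    [[0,0,-15],[0,0,0],1],
    [[0,0,0],[0,0,0],1],
  ],
)

```text
time_s: 9.48
tool_pos: [446.1, 106.1, 81.8]
eef_rot: [0.003, 0.003, 1.0, 0.0]
wrist_force: [-0.2, 0.4, 0.1]
width: 85.6
```

```bash
python3 - <<'E'
from h import *
st(); wgrab('w11'); rings('w11')
E
```

```text
t 9.475 p [446.11 106.09  81.83] yaw 89.66 z [ 5.8e-03  9.0e-04 -1.0e+00] F [-0.2  0.4  0.1] w 85.59
[497. 394.] circle [474.  175.6] 9.0
[134. 394.] circle [473.1  36.1] 9.0
[329. 316.] circle [439.9 110.7] 19.5
```

move_arm(
  plan=[
    [[-5,4,-10],[0,0.3,0.2],1],
    [[0,0,-9],[0,0,0],1],
    [[0,0,0],[0,0,0],1],
  ],
)

```text
time_s: 9.9
tool_pos: [442.7, 110.2, 63.9]
eef_rot: [0.002, 0.002, 1.0, 0.001]
wrist_force: [0.4, 0.4, -0.9]
width: 85.5
```

```bash
python3 - <<'E'
from h import *
st()
E
```

```text
t 9.9 p [442.71 110.22  63.85] yaw 89.81 z [ 0.0042  0.0023 -1.    ] F [ 0.4  0.4 -0.9] w 85.54
```

move_arm(
  plan=[
    [[-2.5,0.6,-8],[-0.2,0.3,0.2],1],
    [[0,0,0],[0,0,0],1],
  ],
)

```text
time_s: 10.15
tool_pos: [440.1, 110.9, 55.5]
eef_rot: [-0.001, -0.0, 1.0, -0.001]
wrist_force: [0.2, 0.3, 0.8]
width: 85.6
```

```bash
python3 - <<'E'
from h import *
st()
E
```

```text
t 10.15 p [440.15 110.91  55.47] yaw 90.03 z [-0.0011 -0.0013 -1.    ] F [0.2 0.3 0.8] w 85.63
```

move_arm(
  plan=[
    [[0,0,0],[0,0,0],0.2],
    [[0,0,0],[0,0,0],0],
    [[0,0,0],[0,0,0],0],
    [[0,0,0],[0,0,0],0],
    [[0,0,0],[0,0,0],0],
  ],
)

```text
time_s: 10.78
tool_pos: [440.8, 111.1, 56.1]
eef_rot: [0.0, -0.0, 1.0, -0.0]
wrist_force: [0.7, -0.2, 0.2]
width: 18.4
```

```bash
python3 - <<'E'
from h import *
s=st(); wgrab('w12'); rings('w12')
E
```

```text
t 10.775 p [440.83 111.06  56.11] yaw 90.02 z [ 3.e-04 -9.e-04 -1.e+00] F [ 0.7 -0.2  0.2] w 18.45
[315. 372.] circle [439.9 110.7] 19.7
```

View pics/w12.png

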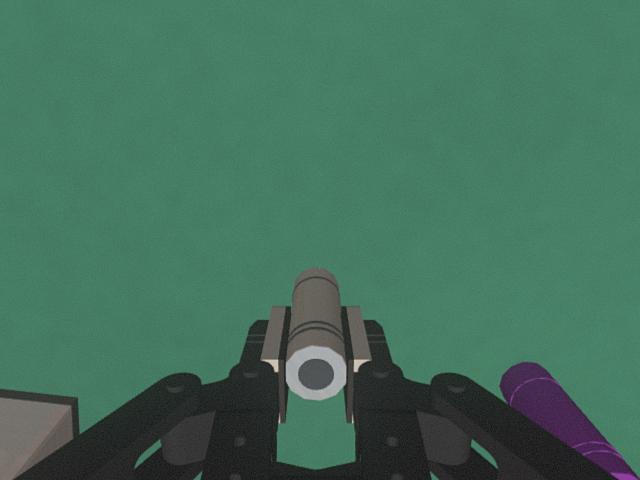

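move_arm(
  plan=[
    [[0,0,45],[0,0,0],0],
    [[0,0,50],[0,0,0],0],
    [[5,-20,40],[0,0,0],0],
    [[10,-40,0],[0,0,0],0],
    [[10,-40,0],[0,0,0],0],
    [[10,-40,0],[0,0,0],0],
    [[10,-40,0],[0,0,0],0],
    [[10,-35,0],[0,0,0],0],
    [[5,-20,0],[0,0,0],0],
    [[0,0,0],[0,0,0],0],
    [[0,0,0],[0,0,0],0],
  ],
)

```text
time_s: 12.2
tool_pos: [497.1, -130.5, 192.1]
eef_rot: [-0.003, -0.002, 1.0, -0.001]
wrist_force: [-0.3, 0.4, -2.7]
width: 18.3
```

```bash
python3 - <<'E'
from h import *
s=st(); wgrab('w13'); bushes('w13')
E
```

```text
t 12.2 p [ 497.11 -130.51  192.1 ] yaw 90.21 z [-0.006  -0.0021 -1.    ] F [-0.3  0.4 -2.7] w 18.25
(405, 274, 102, 92) centre [534.49 -52.45] axes [55.8 57.3]
(274, 337, 84, 135) centre [ 600.29 -130.32] axes [ 48.7 104. ]
(157, 241, 104, 96) centre [ 515.93 -189.26] axes [55.7 56.8]
```

View pics/w13.png

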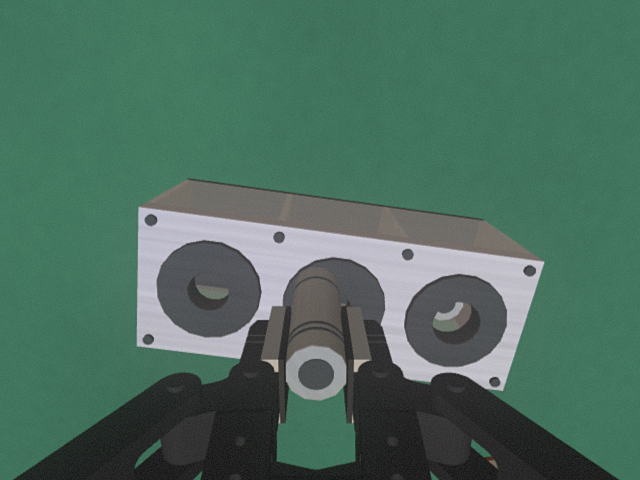

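move_arm(
  plan=[
    [[8,-25,0],[0.1,-0.3,0],0],
    [[10,-26,0],[0,0,0],0],
    [[0,0,-5],[0,0,0],0],
    [[0,0,0],[0,0,0],0],
  ],
)

```text
time_s: 12.75
tool_pos: [515.6, -175.6, 186.4]
eef_rot: [-0.001, -0.007, 1.0, 0.002]
wrist_force: [-0.9, 0.6, -1.9]
width: 18.6
```

```bash
python3 - <<'E'
from h import *
s=st(); wgrab('w14'); bushes('w14')
E
```

```text
t 12.75 p [ 515.56 -175.63  186.44] yaw 90.8 z [-0.0015  0.0033 -1.    ] F [-0.9  0.6 -1.9] w 18.61
(489, 247, 109, 98) centre [534.68 -53.06] axes [55.8 57.8]
(364, 228, 107, 100) centre [ 525.4  -121.57] axes [55.7 56.8]
(273, 337, 86, 135) centre [ 614.93 -174.06] axes [ 47.5 101. ]
```

move_arm(
  plan=[
    [[1.5,-11,-8],[-0.2,-0.1,-0.7],0],
    [[0,0,-6],[0,0,0],0],
    [[0,0,0],[0,0,0],0],
  ],
)

```text
time_s: 13.18
tool_pos: [517.2, -185.7, 171.7]
eef_rot: [0.0, -0.002, 1.0, 0.0]
wrist_force: [-0.2, 0.6, -1.4]
width: 18.4
```

```bash
python3 - <<'E'
from h import *
s=st(); wgrab('w15'); bushes('w15')
E
```

```text
t 13.175 p [ 517.17 -185.66  171.72] yaw 90.2 z [ 9.e-04  2.e-04 -1.e+00] F [-0.2  0.6 -1.4] w 18.43
(388, 232, 115, 107) centre [ 525.3  -121.78] axes [55.8 57. ]
(274, 343, 84, 130) centre [ 604.6  -185.42] axes [44.2 92.5]
```

View pics/w15.png

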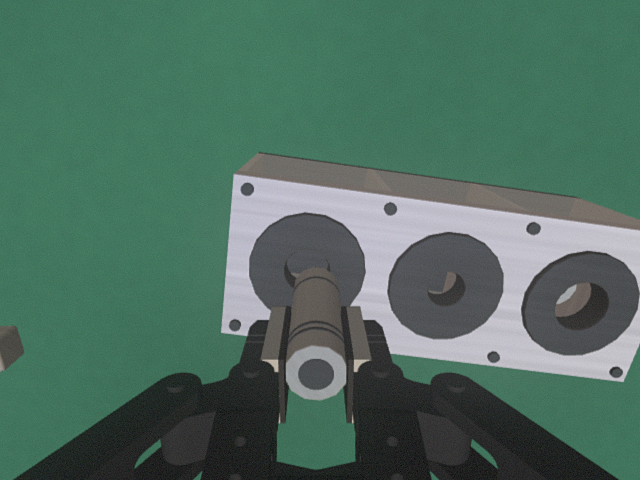

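```bash
cat >> h.py <<'E'
from scipy.optimize import least_squares
def arc(f,x0,x1,y0,y1):
    d=load(f);E,M=d['E'],d['M'];hsv=cv2.cvtColor(d['image'],cv2.COLOR_RGB2HSV)
    m=((hsv[...,2]<110)&(hsv[...,1]<60))
    P=[]
    for v in range(y0,y1):
        c=np.where(m[v,x0:x1])[0]
        if len(c)>20: P+= [(x0+c[0]-.5,v),(x0+c[-1]+.5,v)]
    p=np.array([onplane(d,E,M,*q,97)[:2] for q in P])
    o=least_squares(lambda a: np.hypot(p[:,0]-a[0],p[:,1]-a[1])-a[2],[*p.mean(0),28],loss='soft_l1'); print('arc',o.x.round(2),'cost',round(o.cost,1),len(p))
E
python3 - <<'E'
from h import *
arc('w15',235,380,214,300)
arc('w15',380,512,236,335)
arc('w9',250,380,210,312);arc('w8',240,390,236,310); arc('w7',245,385,226,300)
E
```

```text
arc [ 515.98 -190.09   28.2 ] cost 3.1 172
arc [ 525.72 -121.86   28.58] cost 102.6 198
arc [535.05 -51.4   28.25] cost 4.7 204
arc [534.54 -51.41  28.11] cost 2.2 148
arc [534.62 -51.36  28.09] cost 2.3 148
```

move_arm(
  plan=[
    [[-0.3,-3.6,-7],[0,0,0],0],
    [[0,0,-4],[0,0,0],0],
    [[0,0,0],[0,0,0],0],
  ],
)

```text
time_s: 13.6
tool_pos: [517.0, -189.6, 160.3]
eef_rot: [0.001, -0.002, 1.0, -0.0]
wrist_force: [-0.7, 0.0, -2.2]
width: 18.6
```

```bash
python3 - <<'E'
from h import *
s=st(); wgrab('w16'); arc('w16',235,390,226,300)
E
```

```text
t 13.6 p [ 517.01 -189.62  160.34] yaw 90.2 z [ 0.0015 -0.     -1.    ] F [-0.7  0.  -2.2] w 18.56
arc [ 515.88 -190.11   28.14] cost 2.5 148
```

View pics/w16.png

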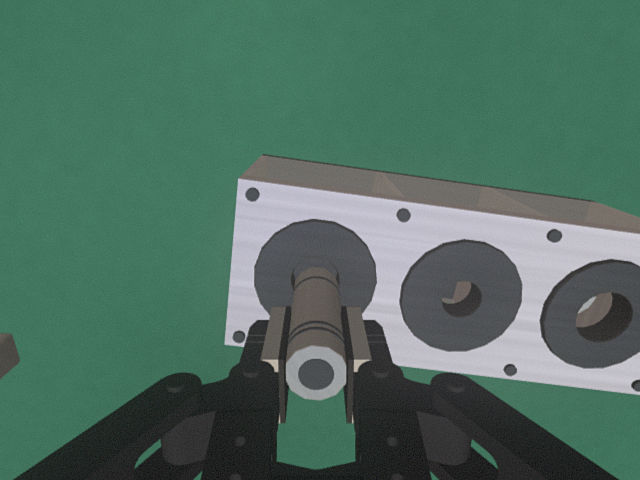

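move_arm(
  plan=[
    [[0,0,-3],[0,0,0],0],
    [[0,0,-3],[0,0,0],0],
    [[0,0,-3],[0,0,0],0],
    [[0,0,-1],[0,0,0],0],
  ],
)

```text
time_s: 14.15
tool_pos: [517.4, -189.6, 150.2]
eef_rot: [0.001, -0.002, 1.0, -0.0]
wrist_force: [0.6, -0.1, -1.8]
width: 18.6
```

```bash
python3 - <<'E'
from h import *
s=st()
E
```

```text
t 14.15 p [ 517.35 -189.61  150.19] yaw 90.21 z [ 2.4e-03 -2.0e-04 -1.0e+00] F [ 0.6 -0.1 -1.8] w 18.55
```

move_arm(
  plan=[
    [[-0.3,0,-3],[0,0.1,0],0],
    [[0,0,-3],[0,0,0],0],
    [[0,0,-2],[0,0,0],0],
  ],
)

```text
time_s: 14.52
tool_pos: [517.1, -189.6, 141.7]
eef_rot: [0.0, -0.002, 1.0, -0.0]
wrist_force: [-0.1, 0.6, -1.6]
width: 18.4
```

```bash
python3 - <<'E'
from h import *
s=st();wgrab('w17')
E
```

```text
t 14.525 p [ 517.11 -189.6   141.72] yaw 90.22 z [ 7.e-04 -3.e-04 -1.e+00] F [-0.1  0.6 -1.6] w 18.37
```

View pics/w17.png

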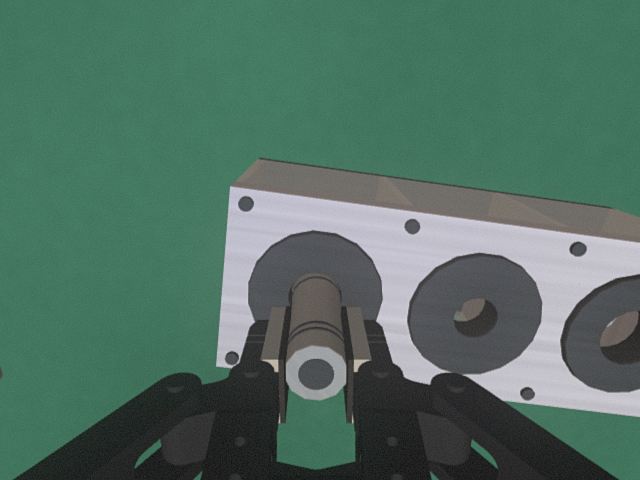

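move_arm(
  plan=[
    [[0,0,0],[0,0,0],0.5],
    [[0,0,0],[0,0,0],0.6],
    [[0,0,0],[0,0,0],0.6],
    [[0,0,10],[0,0,0],1],
    [[0,0,25],[0,0,0],1],
    [[0,0,10],[0,0,0],1],
    [[0,0,0],[0,0,0],1],
  ],
)

```text
time_s: 15.45
tool_pos: [518.0, -190.0, 190.2]
eef_rot: [0.002, -0.002, 1.0, -0.0]
wrist_force: [1.2, 0.3, -0.1]
width: 85.6
```

```bash
python3 - <<'E'
from h import *
s=st();wgrab('w18')
E
```

```text
t 15.45 p [ 517.98 -190.    190.22] yaw 90.21 z [ 3.5e-03 -8.0e-04 -1.0e+00] F [ 1.2  0.3 -0.1] w 85.55
```

View pics/w18.png

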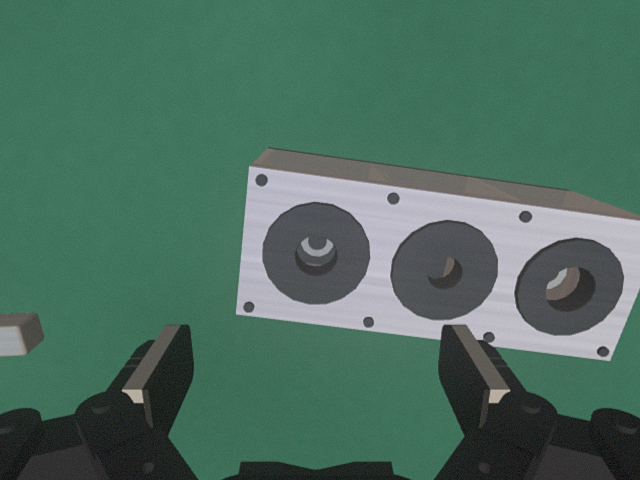

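move_arm(
  plan=[
    [[8,25,0],[0,0,0],1],
    [[11,40,0],[0,0,0],1],
    [[12,40,0],[0,0,0],1],
    [[12,40,0],[0,0,0],1],
    [[12,40,0],[0,0,0],1],
    [[12,40,0],[0,0,0],1],
    [[12,40,-10],[0,0,0],1],
    [[8,25,-10],[0,0,0],1],
    [[0,5,0],[0,0,0],1],
    [[0,0,0],[0,0,0],1],
    [[0,0,0],[0,0,0],1],
  ],
)

```text
time_s: 16.88
tool_pos: [601.1, 108.8, 160.9]
eef_rot: [-0.005, 0.002, 1.0, -0.003]
wrist_force: [0.3, -0.3, -0.3]
width: 85.2
```

```bash
python3 - <<'E'
from h import *
st(); wgrab('w19'); rings('w19')
E
```

```text
t 16.875 p [601.14 108.8  160.89] yaw 89.73 z [-0.0095 -0.0052 -0.9999] F [ 0.3 -0.3 -0.3] w 85.24
[497. 394.] circle [688.2 217.2] 14.1
[134. 394.] circle [688.2  -1.8] 13.8
[566. 379.] circle [682.8 251.5] 64.6
[394. 284.] circle [616.  150.8] 15.5
[ 20. 145.] circle [542.6 -41.4] 98.6
```

View pics/w19.png

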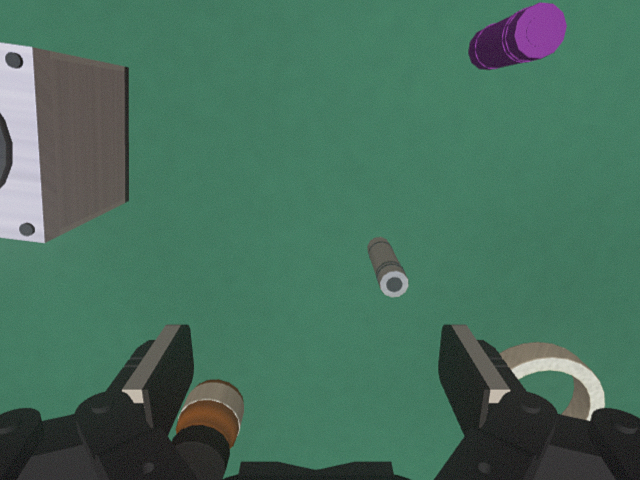

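move_arm(
  plan=[
    [[7,20,-15],[0.3,-0.5,0.3],1],
    [[7,19,-20],[0,0,0],1],
    [[0,0,-20],[0,0,0],1],
    [[0,0,-10],[0,0,0],1],
    [[0,0,0],[0,0,0],1],
  ],
)

```text
time_s: 17.55
tool_pos: [616.4, 150.6, 92.7]
eef_rot: [0.001, 0.001, 1.0, 0.002]
wrist_force: [0.1, 0.3, 0.5]
width: 85.4
```

```bash
python3 - <<'E'
from h import *
st(); wgrab('w20'); rings('w20')
E
```

```text
t 17.55 p [616.45 150.57  92.69] yaw 89.9 z [ 0.0025  0.0032 -1.    ] F [0.1 0.3 0.5] w 85.36
[570. 411.] circle [660.1 256.6] 20.3
[497. 394.] circle [652.5 225.8] 9.7
[134. 394.] circle [651.9  75.3] 9.7
[317. 316.] circle [615.9 150.8] 15.7
```

move_arm(
  plan=[
    [[0,0.3,-20],[-0.2,0.1,0],1],
    [[0,0,-14],[0,0,0],1],
    [[0,0,0],[0,0,0],1],
  ],
)

```text
time_s: 17.98
tool_pos: [617.4, 150.7, 58.0]
eef_rot: [0.002, 0.001, 1.0, 0.0]
wrist_force: [-0.7, 0.5, 0.4]
width: 85.4
```

```bash
python3 - <<'E'
from h import *
st()
E
```

```text
t 17.975 p [617.39 150.66  57.99] yaw 89.85 z [ 3.2e-03  3.0e-04 -1.0e+00] F [-0.7  0.5  0.4] w 85.43
```

move_arm(
  plan=[
    [[-1,0.3,-2],[0,0.2,0],1],
    [[0,0,0],[0,0,0],0.2],
    [[0,0,0],[0,0,0],0],
    [[0,0,0],[0,0,0],0],
    [[0,0,0],[0,0,0],0],
    [[0,0,0],[0,0,0],0],
  ],
)

```text
time_s: 18.73
tool_pos: [617.5, 151.1, 57.5]
eef_rot: [0.001, 0.002, 1.0, 0.001]
wrist_force: [-0.4, 0.1, -1.7]
width: 14.3
```

```bash
python3 - <<'E'
from h import *
s=st(); wgrab('w21'); rings('w21')
E
```

```text
t 18.725 p [617.48 151.1   57.46] yaw 89.83 z [ 0.0022  0.0012 -1.    ] F [-0.4  0.1 -1.7] w 14.33
[609. 463.] circle [653.6 247.9] 27.3
[315. 368.] circle [615.7 150.9] 15.6
```

View pics/w21.png

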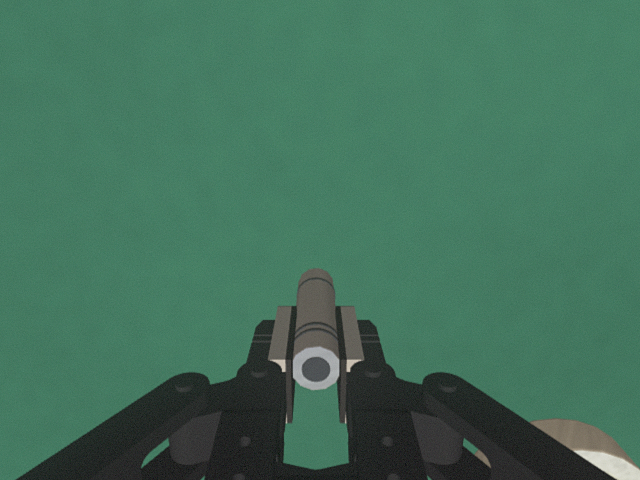

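move_arm(
  plan=[
    [[0,0,45],[0,0,0],0],
    [[0,0,50],[0,0,0],0],
    [[-8,-20,35],[0,0,0],0],
    [[-13,-40,0],[0,0,0],0],
    [[-13,-40,0],[0,0,0],0],
    [[-13,-40,0],[0,0,0],0],
    [[-13,-40,0],[0,0,0],0],
    [[-13,-38,0],[0,0,0],0],
    [[-5,-15,0],[0,0,0],0],
    [[0,0,0],[0,0,0],0],
    [[0,0,0],[0,0,0],0],
  ],
)

```text
time_s: 20.15
tool_pos: [534.2, -85.3, 189.3]
eef_rot: [0.0, -0.001, 1.0, 0.001]
wrist_force: [0.6, 0.9, -1.0]
width: 14.3
```

```bash
python3 - <<'E'
from h import *
st()
E
```

```text
t 20.15 p [534.24 -85.31 189.29] yaw 90.09 z [ 0.      0.0022 -1.    ] F [ 0.6  0.9 -1. ] w 14.32
```

move_arm(
  plan=[
    [[-4,-18,0],[-0.1,0,0],0],
    [[-2,-13,-8],[0,0,0],0],
    [[0,0,-8],[0,0,0],0],
    [[0,0,0],[0,0,0],0],
  ],
)

```text
time_s: 20.65
tool_pos: [528.5, -115.7, 171.4]
eef_rot: [-0.001, -0.003, 1.0, 0.0]
wrist_force: [-0.3, 0.6, 0.0]
width: 14.4
```

```bash
python3 - <<'E'
from h import *
st(); wgrab('w22')
E
```

```text
t 20.65 p [ 528.47 -115.67  171.37] yaw 90.34 z [-1.2e-03  5.0e-04 -1.0e+00] F [-0.3  0.6  0. ] w 14.37
```

View pics/w22.png

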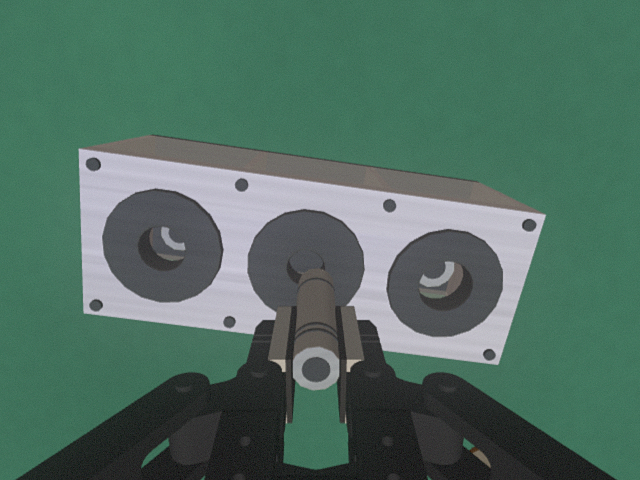

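move_arm(
  plan=[
    [[-1,-4.8,-6],[0,0,-0.2],0],
    [[0,0,-4],[0,0,0],0],
    [[0,0,0],[0,0,0],0],
  ],
)

```text
time_s: 21.08
tool_pos: [527.9, -120.3, 161.1]
eef_rot: [-0.0, -0.002, 1.0, 0.0]
wrist_force: [0.1, -0.1, -0.7]
width: 14.3
```

```bash
python3 - <<'E'
from h import *
st(); wgrab('w23');arc('w22',235,378,214,295); arc('w23',235,390,228,300)
E
```

```text
t 21.075 p [ 527.86 -120.26  161.11] yaw 90.19 z [-4.e-04  5.e-04 -1.e+00] F [ 0.1 -0.1 -0.7] w 14.28
arc [ 525.5  -120.69   28.2 ] cost 2.1 162
arc [ 525.38 -120.74   28.13] cost 1.9 144
```

View pics/w23.png

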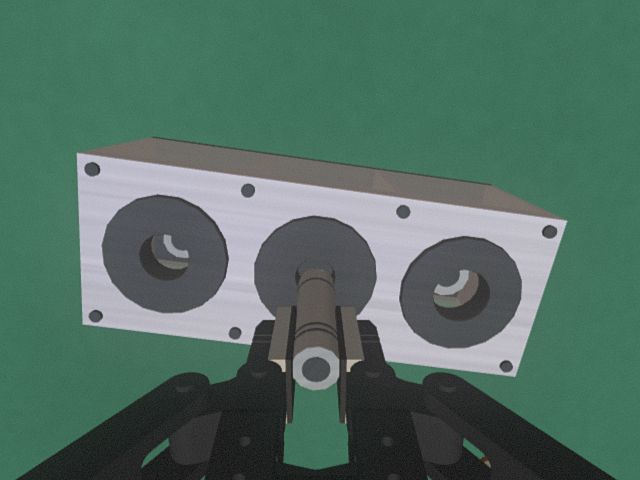

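move_arm(
  plan=[
    [[-0.5,-0.1,-3],[0,0,0],0],
    [[0,0,-3],[0,0,0],0],
    [[-0.2,0,-3],[0,0,0],0],
    [[0,0,-1],[0,0,0],0],
  ],
)

```text
time_s: 21.62
tool_pos: [527.5, -120.3, 151.0]
eef_rot: [0.0, -0.002, 1.0, 0.0]
wrist_force: [1.0, 0.5, -0.5]
width: 14.1
```

```bash
python3 - <<'E'
from h import *
s=st()
E
```

```text
t 21.625 p [ 527.51 -120.28  151.01] yaw 90.21 z [ 7.e-04  4.e-04 -1.e+00] F [ 1.   0.5 -0.5] w 14.1
```

move_arm(
  plan=[
    [[0,0,-3],[0,0,0],0],
    [[0,0,-3],[0,0,0],0],
    [[0,0,-2],[0,0,0],0],
  ],
)

```text
time_s: 22.0
tool_pos: [527.6, -120.2, 142.6]
eef_rot: [0.0, -0.002, 1.0, 0.0]
wrist_force: [0.7, 0.5, -1.6]
width: 14.0
```

```bash
python3 - <<'E'
from h import *
s=st();wgrab('w24')
E
```

```text
t 22.0 p [ 527.62 -120.25  142.56] yaw 90.21 z [ 9.e-04  4.e-04 -1.e+00] F [ 0.7  0.5 -1.6] w 13.99
```

View pics/w24.png

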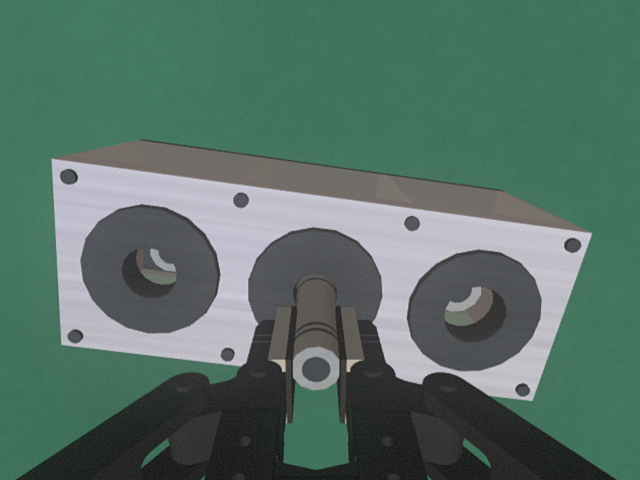

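In the bore by 12 mm with no contact force; release.

move_arm(
  plan=[
    [[0,0,0],[0,0,0],0.5],
    [[0,0,0],[0,0,0],0.6],
    [[0,0,0],[0,0,0],0.6],
    [[0,0,10],[0,0,0],1],
    [[0,0,25],[0,0,0],1],
    [[0,0,30],[0,0,0],1],
    [[0,0,0],[0,0,0],1],
    [[0,0,0],[0,0,0],1],
  ],
)

```text
time_s: 23.05
tool_pos: [528.0, -120.5, 211.8]
eef_rot: [0.002, -0.002, 1.0, 0.0]
wrist_force: [0.2, -0.4, -0.7]
width: 85.4
```

```bash
python3 - <<'E'
from h import *
s=st();wgrab('w25');a=grab('side','side1.png')
E
```

```text
t 23.05 p [ 528.03 -120.52  211.82] yaw 90.19 z [ 3.1e-03  3.0e-04 -1.0e+00] F [ 0.2 -0.4 -0.7] w 85.41
```

View pics/w25.png

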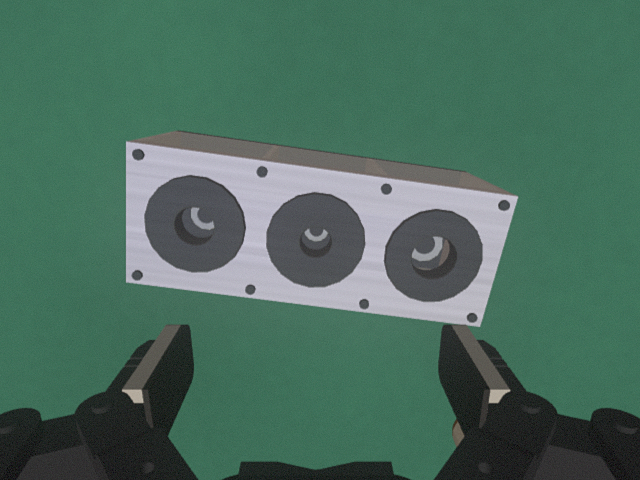

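View pics/side1.png

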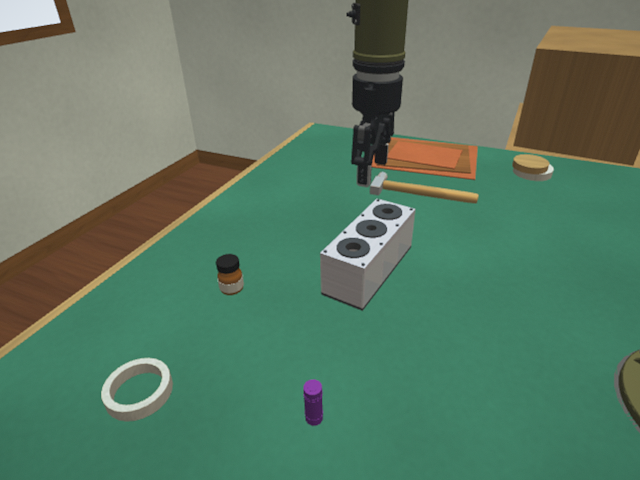

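The picture shows a setter through each bore, at pixels (202,215), (316,233) and (430,248). The jar, tape, hammer and purple piece have not moved.

```bash
python3 - <<'E'
from h import *
st(); print(r.hand_in())
E
```

```text
t 23.15 p [ 528.02 -120.6   211.57] yaw 90.19 z [ 2.8e-03  1.0e-04 -1.0e+00] F [-0.1 -0.1  0.7] w 85.45
the job is handed in; nothing more can be done
None
```

The three setters are sorted, one in each compartment, and the job is handed in at 23 s of the 72 s allowed. I dropped them thickest first: A (24 mm) through the left bore, B (20 mm) through the right bore, and C (16 mm) through the middle bore.

- **Choice of bores:** I read the sizes from the wrist pictures first: left 26, middle 18, right 22. So I did not try each setter in every bore. Each one was lowered only into the bore expected to be its tightest fit. It went about 12 mm in with no contact force before I let it go. A entering the left bore means that one is 26 mm, and B entering the right bore then makes it the 22 mm one, so the middle is 18 mm.
- **Last checks:** the final wrist picture shows a setter standing under each bore. The gripper was open, about 115 mm above the gauge, and touching nothing. The side view shows the jar, tape, hammer and purple look-alike where they were.
- **Disagreements:** the bore positions measured from different views differed by up to 2 mm in y, so I measured each one again from close above. The bush radius came out at 28.2 mm instead of 29 mm. Neither affected the fits.

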